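# Mark a block in the hand press

### The job

Set the aluminium block down flat in the blue drawer tray of the hand marking press, the same side up as it lies now, and let go of it. Then push the drawer fully home until it clicks into its detent, and press the red plunger head all the way down to its stop for a moment and let it spring back up. Leave the grey cover and the white puck where they are.

Things in the scene. Friction and masses are not known exactly. Their poses are not given: they have to be found in the camera images.
- press: hand marking press fixed to the table: grey base 100 x 150 x 8 mm, two pillars, aluminium bridge (40 x 150 mm, 64 to 84 mm above the table), red plunger on top. Origin on the table under the plunger's axis; x points from the drawer's front to its back (about away from the robot), y left along the bridge, z up. Place and yaw vary.
- drawer (a joint): how far the drawer is pulled out of the press along the press's -x, in m: 0 = home against its stop, 0.100 = fully out. It starts well out (0.080 to 0.095) and stays where it is left (friction 1 N). Just before home, from 9 to 4 mm out, a sprung detent resists with some 2 to 3 N more; from about 2 mm it snaps to 0 and is held there.
- tray_floor (a point): centre of the tray's floor inside the blue drawer (moves with it), 14 mm above the table; axes as the press's. The tray is open on top, 68 mm in x by 84 mm in y inside; side and back walls rise 6 mm above the floor, the front is the drawer's front panel. With the drawer out the tray stands in front of the bridge; home, it is centred under the plunger.
- drawer_front (a point): middle of the upper front edge of the drawer's flat front panel (moves with the drawer), 34 mm above the table; the panel is 98 mm wide, 8 mm thick and reaches down to 6 mm above the table. Push it along the press's +x.
- plunger (a joint): how far the plunger is pressed down, in m: 0 = up, 0.018 = at its stop. A spring returns it: about 3 N to start, 9 N at the stop.
- plunger_head (a point): centre of the top of the red mushroom head, 40 mm across and 12 mm thick; its top is 126 mm above the table when up, 108 mm at the stop (moves with the plunger).
- alu_block: plain light-grey aluminium block, 36 mm along its x, 46 mm along its y, 26 mm high, with dark holes; origin at the centre of its underside. It starts flat on the table, on the left or the right of the press, at any yaw.
- cover_0: dark grey cast cover with four lugs, 48 x 68 x 20 mm, loose on the table, origin at the centre of its underside; not needed, leave it. Above it a slim screwdriving tool hangs, its tip at x 0.52, y 0.30, 0.46 m over the table, and behind the block's left place stands a white probe stand (y 0.07 to 0.21, from x 0.60 on, 0.30 m high): keep the arm clear of both.
- puck_0: white round puck with a hole in its top, 34 mm across, 24 mm high, loose on the table, origin at the centre of its underside; not needed, leave it.
Things that resemble listed ones, but are neither listed nor needed, are in the scene too. What is shaped like the alu_block but pink is not meant.

How it is judged:
By the outcome, as a careful person would: the job done as asked, in the order asked, and still so for the second after the job is handed in, with the robot touching nothing.
It also fails if it takes over 61 s, if anything falls off the work surface, if the arm or the gripper's body presses on something with over 40 N, if the wrist force passes 120 N, or if a joint passes its speed limit or range.

### The arm

A 7-joint arm with a two-finger parallel gripper is mounted at the origin on a cart in front of the work surface, level with it; the furniture and walls round the work are solid. World frame = base frame: x ahead of the robot, y to its left, z up, the work surface at z = 0. Lengths are in m, angles in rad, forces in N, time in s.
With the tool pointing down it reaches from about 0.425 to 0.875 m from the base axis. Payload 8.4 kg.
Tool frame: the origin (TCP) lies where the fingers leave the gripper's body, on its centre line; the fingertips stand 70 mm ahead of it and the grasp point (between the pads) lies 51 mm ahead of it (ctrl.grip_point_offset is the distance from the TCP to the grasp point, in m); z points along the fingers, y is the line along which they close (so a half turn about z gives the same grasp; the last joint's range is limited). The gripper opens to 87 mm and grips with 3 to 60 N. Pads are 19 mm wide; open, the fingers measure 117 mm over their backs; the gripper's body (75 mm by 190 mm) begins 51 mm behind the grasp point.
Start: joints at [1.013, 0.333, 0.04, 1.465, -0.013, 1.343, -0.059], TCP at [0.288, -0.583, 0.292] pointing down, gripper open.
Joint ranges: [-2.58, 2.58], [-0.38, 2.09], [-1.3, 1.39], [0.25, 2.4], [-1.5, 4.64], [0.08, 2.09], [-2.65, 2.65]. Speed limits (rad/s): [2.22, 2.22, 2.79, 2.79, 3.14, 3.14, 3.14].

### API

Orientations are given as a rotation vector (axis times angle).
In Python, from workcell import ctrl, grab_frame, camera_model gives the robot as it stands.
- The arm moves only by the tool servo_tool, never from a script. Its argument "targets" is one flat list of numbers, 6 for each row, row after row: the shift along the tool's x, y, z as a fraction of full scale, then the turn, a rotation vector about the tool's x, y, z as a fraction of full scale. In form: [dx, dy, dz, wx, wy, wz, dx, dy, dz, wx, wy, wz, ...]. A call has 1 to 10 rows; each row shifts and turns the commanded pose from where the row before left it, along the tool's axes as they then stand; what a row does not reach is not made up. Full scale, the value 1, is 400 mm for a shift and 0.1 rad for a turn. A row lasts 1/12 s, in which the tool goes at most 41.7 mm and 7.16 degrees, less where a joint would pass 70% of its speed; a pose out of reach is approached as far as the arm can. A call with a number of a shift or a turn outside -1 to 1 is refused whole. A call with a gripper value outside its range is refused whole. "jaw" is the opening, from -1 (shut) to 1 (fully open), set as the call begins (left out, the last holds). The fingers move at their own pace and stop on an object; "force" is the grip in N (left out, the last holds). Time passes only in rows, so rows that do not move let the fingers close. It gives the time, the measured TCP pose, the force, the opening and the grip force at its end, in the units of the state.
- ctrl.read_state(): the state, without advancing time (a new reading comes with each control period).
- grab_frame(name): name is "side" or "top"; returns (picture, depth): 400x640x3 uint8, blue, green, red; 400x640 float32, m along the optical axis (not along the pixel's ray), 0 where there is no reading.
- camera_model(name): a dict with "fx", "fy", "cx", "cy" (pixels), "distortion" ([k1, k2, p1, p2, k3] as OpenCV has them; the pictures are not rectified), "camera_from_world" (4x4, takes a point from world to camera coordinates). Camera axes: x right, y down, z forward; pixel columns grow to the right and rows downward; lengths in m; the calibration is good to about 2 mm. A picture is of the moment at which its call begins. camera_model takes no time and is no camera call.
- ctrl.close_job(): hands the job in; it is judged then, once.
The state is a dict: "time_s": time; "joint_positions": joint angles; "joint_velocities": joint speeds; "joint_efforts": joint torques, N m; "position": TCP position; "eef_rot": TCP orientation; "contact_force": force on the tool from outside, world axes, zero at the start; "torque": the same for the moment, N m; "width": finger opening in m; "finger_force": force on a finger pad.
Only numpy, scipy, OpenCV 4.12 (cv2) and the standard library are available. Lean on these libraries where they do the work, as an engineer would, in place of code of your own. Each camera call takes 0.05 s, during which the arm holds its last target. There are 200 camera calls.

## Working session

There is one attempt and no reset: what is moved stays moved. The work goes in short steps, Python scripts to look and compute and a tool call to move; the robot and the scene stay as the last step left them, time stands still between calls to the robot, and variables do not carry over. Pictures are saved under pics/ and viewed, at most 10 in all, crops included, and the job is handed in when it is done.

Besides the shell and the picture viewer there is one more tool, called after "Request:" as name(argument=value, ...), one argument or row to a line, values as JSON. servo_tool: Moves the arm, as the interface text tells. Its arguments: {"type":"object","properties":{"targets":{"type":"array","items":{"type":"number","minimum":-1,"maximum":1}},"jaw":{"type":"number"},"force":{"type":"number"}},"required":["targets"]}

```bash
mkdir -p pics; ls; python3 - <<'E'
from workcell import ctrl, grab_frame, camera_model
import cv2,numpy as np
for n in("top","side"):
    p,d=grab_frame(n); cv2.imwrite(f"pics/{n}0.png",p); np.save(f"pics/{n}0.npy",d)
    m=camera_model(n); print(n,m)
s=ctrl.read_state();print(s)
E
```

```text
pics
top {'fx': 495.49605441967196, 'fy': 495.49605441967196, 'cx': 320.2805836046542, 'cy': 194.76354868033812, 'distortion': array([-0.02199813,  0.        ,  0.        ,  0.        ,  0.        ]), 'camera_from_world': array([[-0.00275286, -0.99997351, -0.00673849, -0.156748  ],
       [-0.99731121,  0.00323888, -0.073211  ,  0.55973391],
       [ 0.07323089,  0.00651883, -0.99729371,  1.5690699 ],
       [ 0.        ,  0.        ,  0.        ,  1.        ]])}
side {'fx': 363.63369726334184, 'fy': 363.63369726334184, 'cx': 314.6272813797501, 'cy': 203.1077494341199, 'distortion': array([0.01274308, 0.        , 0.        , 0.        , 0.        ]), 'camera_from_world': array([[ 0.95119778, -0.30853522,  0.00536601, -0.53912629],
       [-0.17060033, -0.54028286, -0.82400847,  0.09859341],
       [ 0.2571348 ,  0.78287959, -0.56655207,  1.2118529 ],
       [ 0.        ,  0.        ,  0.        ,  1.        ]])}
{'time_s': 0.1, 'joint_positions': array([ 1.01278712,  0.33383193,  0.03989349,  1.46618687, -0.01341292,
        1.34333678, -0.05850993]), 'joint_velocities': array([-6.49254690e-04, -1.17328172e-03,  5.13869900e-04, -2.78851890e-03,
        9.18731199e-04,  5.91346042e-04,  8.68221303e-05]), 'joint_efforts': array([ 4.22000143e-03, -6.57810116e+01,  1.33989025e+00, -4.04708076e+01,
       -5.96803660e-02,  4.08758211e-02, -3.68959050e-06]), 'position': array([ 0.28769794, -0.58248785,  0.29145183]), 'eef_rot': array([-3.05791009e+00, -7.13992405e-01,  6.75901214e-04]), 'contact_force': array([-0.2964168 ,  0.91639512,  0.17460114]), 'torque': array([0.01386156, 0.0268244 , 0.00869811]), 'finger_force': 0.0, 'width': 0.08743276443096652}
```

View pics/top0.png

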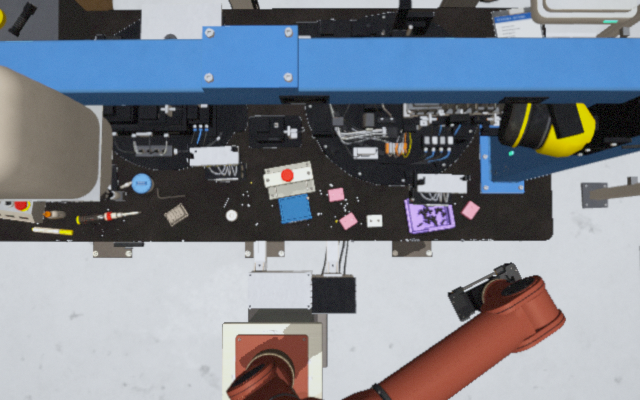

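View pics/side0.png

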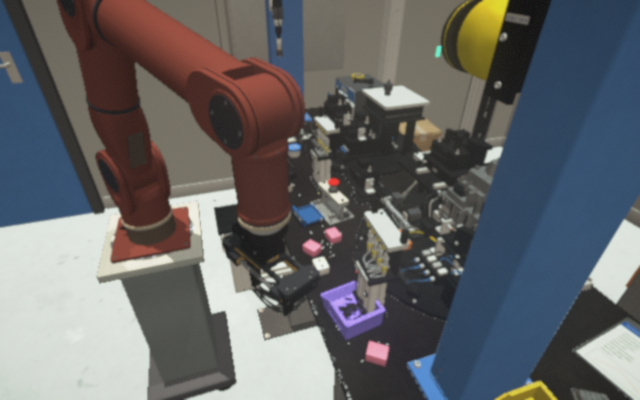

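Top view: press at (288,180) with its red head at (287,175) and the blue drawer at (295,208). White puck at (232,215), cover at (177,214). There is a second red head at (22,210), which is a lookalike. Block candidates: light-grey with holes (374,221); pink (336,194), (348,221) and (470,210). I choose (374,221) and check it in a crop.

```bash
cat > h.py <<'E'
import cv2,numpy as np
from workcell import ctrl,grab_frame,camera_model
def ray(n,uv,z):
    m=camera_model(n);K=np.array([[m['fx'],0,m['cx']],[0,m['fy'],m['cy']],[0,0,1]])
    q=cv2.undistortPoints(np.float32(uv).reshape(-1,1,2),K,m['distortion']).reshape(-1,2)
    T=m['camera_from_world'];R=T[:3,:3];c=-R.T@T[:3,3]
    d=np.c_[q,np.ones(len(q))]@R
    return c+d*((z-c[2])/d[:,2])[:,None]
def blobs(mask,amin=30):
    c,_=cv2.findContours(mask.astype(np.uint8),cv2.RETR_EXTERNAL,cv2.CHAIN_APPROX_NONE)
    return [k for k in c if cv2.contourArea(k)>=amin]
E
python3 - <<'E'
from h import *
p=cv2.imread("pics/top0.png");d=np.load("pics/top0.npy")
cv2.imwrite("pics/crop.png",cv2.resize(p[150:250,215:405],None,fx=4,fy=4,interpolation=cv2.INTER_CUBIC))
h=cv2.cvtColor(p,cv2.COLOR_BGR2HSV);H,S,V=cv2.split(h)
ms={'blue':((H>98)&(H<118)&(S>120),.03),'red':(((H<6)|(H>174))&(S>170)&(V>120),.126),'grey':((S<50)&(V>130),.026)}
for k,(m,z) in ms.items():
    for c in blobs(m):
        r=cv2.minAreaRect(c)
        if 220<r[0][0]<400 and 155<r[0][1]<240:
            b=cv2.boxPoints(r); w=ray("top",b,z)
            print(k,cv2.contourArea(c),np.round(r[0],1),'ctr',ray("top",[r[0]],z).round(4)[0,:2],'corners',w[:,:2].round(4).tolist(), d[int(r[0][1]),int(r[0][0])])
E
```

```text
blue 715.0 [294.5 208.4] ctr [ 0.5152 -0.0763] corners [[0.5474, -0.0196], [0.5643, -0.1188], [0.4832, -0.1328], [0.4663, -0.034]] 1.5881976
red 86.5 [287. 175.] ctr [ 0.6113 -0.0593] corners [[0.6265, -0.0443], [0.6264, -0.0743], [0.5962, -0.0744], [0.5963, -0.0444]] 1.4869109
grey 154.0 [374.  220.5] ctr [ 0.4762 -0.3291] corners [[0.4937, -0.307], [0.4936, -0.3516], [0.4586, -0.3512], [0.4588, -0.3067]] 1.5756556
grey 84.5 [231. 215.] ctr [0.495  0.1267] corners [[0.511, 0.1428], [0.5109, 0.1108], [0.479, 0.1105], [0.4791, 0.1425]] 1.5925661
grey 1399.0 [288.3 180.2] ctr [ 0.6059 -0.0561] corners [[0.6419, 0.0302], [0.6688, -0.1248], [0.5701, -0.142], [0.5433, 0.0123]] 1.4899603
```

View pics/crop.png

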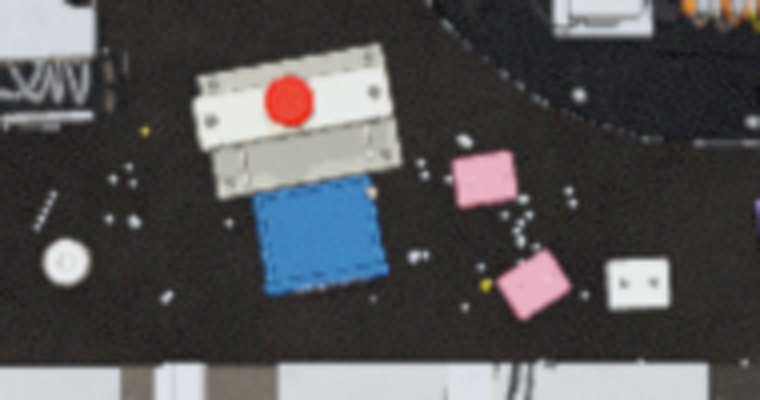

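The crop shows (374,221) is light grey with two dark holes, so it is the block. The pink ones are decoys, and the blue tray is empty in front of the bridge. Block centre is about (0.476, −0.329), yaw about 0. Press yaw is about 9.8° and the tray centre about (0.516, −0.076).

Plan:
- Grip across the block's 36 mm side, with the fingers along world x.
- Turn it so the fingers lie along the tray's y.

Request:
servo_tool(
  targets=[0.07, -0.036, 0, 0, 0, 0, 0.07, -0.036, 0, 0, 0, 0, 0.07, -0.036, 0, 0, 0, 0, 0.07, -0.036, 0, 0, 0, 0, 0.07, -0.036, 0, 0, 0, 0, 0.07, -0.036, 0, 0, 0, 0, 0.07, -0.036, 0, 0, 0, 0, 0.07, -0.036, 0, 0, 0, 0, 0.07, -0.036, 0, 0, 0, 0, 0.07, -0.036, 0, 0, 0, 0],
  jaw=1,
  force=25,
)

```text
time_s: 0.93
position: [0.4757, -0.3282, 0.292]
eef_rot: [-3.059, -0.714, 0.001]
contact_force: [-0.2, -0.1, 0.4]
width: 0.087
finger_force: 0.0
```

Request:
servo_tool(
  targets=[0, 0, 0.03, 0, 0, -1, 0, 0, 0.03, 0, 0, -1, 0, 0, 0.03, 0, 0, -1, 0, 0, 0.03, 0, 0, -1, 0, 0, 0.03, 0, 0, -1, 0, 0, 0.03, 0, 0, -1, 0, 0, 0.03, 0, 0, -1, 0, 0, 0.03, 0, 0, -1, 0, 0, 0.03, 0, 0, -1, 0, 0, 0, 0, 0, -1],
)

```text
time_s: 1.77
position: [0.4738, -0.3289, 0.1813]
eef_rot: [-2.334, -2.097, 0.002]
contact_force: [0.8, -0.4, 0.6]
width: 0.0873
finger_force: 0.0
```

Request:
servo_tool(
  targets=[0, 0, 0, 0, 0, -0.6, 0, 0, 0, 0, 0, -0.5, 0, 0, 0, 0, 0, 0, 0, 0, 0, 0, 0, 0],
)

```text
time_s: 2.1
position: [0.4749, -0.3296, 0.184]
eef_rot: [-2.225, -2.217, 0.0]
contact_force: [-0.9, 0.2, 0.3]
width: 0.0872
finger_force: 0.0
```

```bash
cat >> h.py <<'E'
from scipy.spatial.transform import Rotation as Ro
def go(x,y,z,az,tilt=0):
    """print shift (tool axes, units) & turn to TCP target with tool y azimuth az (deg)"""
    s=ctrl.read_state();R=Ro.from_rotvec(s['eef_rot'])
    a=np.radians(az);yy=np.array([np.cos(a),np.sin(a),0]);zz=np.array([0,0,-1.]);G=Ro.from_matrix(np.c_[np.cross(yy,zz),yy,zz])*Ro.from_euler('y',tilt,degrees=True)
    t=R.inv()*G
    d=np.array([x,y,z])-s['position']
    print('t',s['time_s'],'pos',s['position'].round(4),'F',s['contact_force'].round(1),'w',round(s['width'],4),'q',s['joint_positions'].round(2))
    print('shift now',(R.inv().apply(d)/.4).round(4),'shift after turn',(G.inv().apply(d)/.4).round(4),'turn',(t.as_rotvec()/.1).round(3))
E
python3 -c "
from h import *
go(.4762,-.329,.074,0)"
```

```text
t 2.1 pos [ 0.4749 -0.3296  0.184 ] F [-0.9  0.2  0.3] w 0.0872 q [ 0.76  0.29 -0.27  1.76  0.09  1.1   0.46]
shift now [0.0014 0.0033 0.2749] shift after turn [0.0015 0.0031 0.2749] turn [-0.005 -0.004 -0.038]
```

Request:
servo_tool(
  targets=[0.001, 0.003, 0.05, 0, 0, 0, 0, 0, 0.06, 0, 0, 0, 0, 0, 0.06, 0, 0, 0, 0, 0, 0.05, 0, 0, 0, 0, 0, 0.035, 0, 0, 0, 0, 0, 0.02, 0, 0, 0, 0, 0, 0, 0, 0, 0, 0, 0, 0, 0, 0, 0],
)

```text
time_s: 2.77
position: [0.4764, -0.3292, 0.0745]
eef_rot: [-2.224, -2.218, -0.0]
contact_force: [0.0, 0.7, 0.7]
width: 0.0868
finger_force: 0.0
```

Request:
servo_tool(
  targets=[0, 0, 0, 0, 0, 0, 0, 0, 0, 0, 0, 0, 0, 0, 0, 0, 0, 0, 0, 0, 0, 0, 0, 0, 0, 0, 0, 0, 0, 0, 0, 0, 0, 0, 0, 0, 0, 0, 0, 0, 0, 0, 0, 0, 0, 0, 0, 0],
  jaw=-1,
  force=25,
)

```text
time_s: 3.43
position: [0.4763, -0.3293, 0.0743]
eef_rot: [2.224, 2.219, 0.0]
contact_force: [0.4, -0.1, -0.3]
width: 0.0414
finger_force: 0.0
```

Request:
servo_tool(
  targets=[0, 0, 0, 0, 0, 0, 0, 0, 0, 0, 0, 0, 0, 0, 0, 0, 0, 0, 0, 0, 0, 0, 0, 0, 0, 0, 0, 0, 0, 0],
)

```text
time_s: 3.85
position: [0.4763, -0.3293, 0.0742]
eef_rot: [-2.224, -2.219, 0.0]
contact_force: [0.2, -0.1, 0.1]
width: 0.0362
finger_force: 24.6
```

Request:
servo_tool(
  targets=[0, 0, -0.03, 0, 0, 0, 0, 0, -0.06, 0, 0, 0, 0, 0, -0.06, 0, 0, 0, 0, 0, -0.05, 0, 0, 0, 0, 0, 0, 0, 0, 0],
)

```text
time_s: 4.27
position: [0.4782, -0.3303, 0.1595]
eef_rot: [2.219, 2.215, 0.002]
contact_force: [1.6, -0.5, 0.3]
width: 0.0359
finger_force: 24.8
```

```bash
python3 -c "
from h import *
go(.516,-.0763,.16,-80.3)"
```

```text
t 4.2667 pos [ 0.4782 -0.3303  0.1595] F [ 1.6 -0.5  0.3] w 0.0359 q [ 0.76  0.31 -0.27  1.78  0.1   1.05  0.45]
shift now [ 0.6352  0.0931 -0.0032] shift after turn [ 0.2    -0.61   -0.0013] turn [ 7.3000e-02 -8.0000e-03  1.3995e+01]
```

Request:
servo_tool(
  targets=[0.0635, 0.009, 0, 0, 0, 0, 0.0635, 0.009, 0, 0, 0, 0, 0.0635, 0.009, 0, 0, 0, 0, 0.0635, 0.009, 0, 0, 0, 0, 0.0635, 0.009, 0, 0, 0, 0, 0.0635, 0.009, 0, 0, 0, 0, 0.0635, 0.009, 0, 0, 0, 0, 0.0635, 0.009, 0, 0, 0, 0, 0.0635, 0.009, 0, 0, 0, 0, 0.0635, 0.009, 0, 0, 0, 0],
)

```text
time_s: 5.1
position: [0.5126, -0.0741, 0.1544]
eef_rot: [-2.224, -2.219, 0.0]
contact_force: [1.5, 0.6, -1.3]
width: 0.0359
finger_force: 24.8
```

Request:
servo_tool(
  targets=[0, 0, 0, 0, 0, 1, 0, 0, 0, 0, 0, 1, 0, 0, 0, 0, 0, 1, 0, 0, 0, 0, 0, 1, 0, 0, 0, 0, 0, 1, 0, 0, 0, 0, 0, 1, 0, 0, 0, 0, 0, 1, 0, 0, 0, 0, 0, 1, 0, 0, 0, 0, 0, 1, 0, 0, 0, 0, 0, 1],
)

```text
time_s: 5.93
position: [0.5126, -0.0753, 0.1543]
eef_rot: [-3.017, -0.874, 0.001]
contact_force: [-0.6, -0.4, -1.5]
width: 0.0365
finger_force: 24.8
```

Request:
servo_tool(
  targets=[0, 0, 0, 0, 0, 1, 0, 0, 0, 0, 0, 1, 0, 0, 0, 0, 0, 1, 0, 0, 0, 0, 0, 1, 0, 0, 0, 0, 0, 0, 0, 0, 0, 0, 0, 0],
)

```text
time_s: 6.43
position: [0.5127, -0.0752, 0.1543]
eef_rot: [-3.13, -0.27, 0.0]
contact_force: [-0.2, 0.4, -1.9]
width: 0.0363
finger_force: 24.8
```

```bash
python3 -c "
from h import *
go(.516,-.0763,.089,-80.3)
p,d=grab_frame('side');cv2.imwrite('pics/s1.png',cv2.resize(p[130:290,220:420],None,fx=4,fy=3.75,interpolation=cv2.INTER_CUBIC))"
```

```text
t 6.4333 pos [ 0.5127 -0.0752  0.1543] F [-0.2  0.4 -1.9] w 0.0363 q [ 0.31  0.2  -0.28  1.93  0.07  1.01 -1.39]
shift now [0.0078 0.0041 0.1633] shift after turn [0.0077 0.004  0.1633] turn [-0.     0.002  0.027]
```

View pics/s1.png

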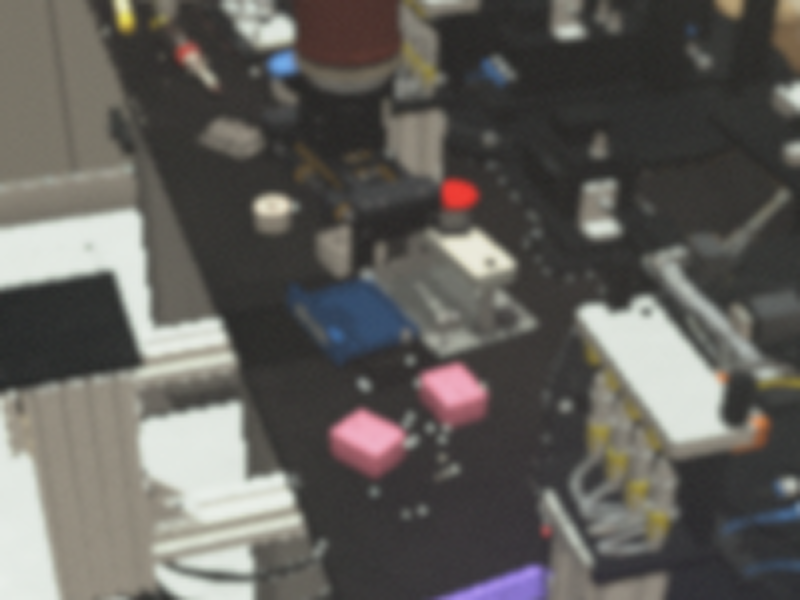

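The side view shows the block in the gripper (about (335,250) in the crop), hanging over the blue tray at (350,310) and in line with it. Descending.

Request:
servo_tool(
  targets=[0.008, 0.004, 0.03, 0, 0, 0, 0, 0, 0.04, 0, 0, 0, 0, 0, 0.04, 0, 0, 0, 0, 0, 0.03, 0, 0, 0, 0, 0, 0.015, 0, 0, 0, 0, 0, 0.005, 0, 0, 0, 0, 0, 0, 0, 0, 0, 0, 0, 0, 0, 0, 0],
)

```text
time_s: 7.15
position: [0.5167, -0.0764, 0.0907]
eef_rot: [3.13, 0.265, 0.001]
contact_force: [-0.6, -0.5, -0.8]
width: 0.0361
finger_force: 24.8
```

Request:
servo_tool(
  targets=[0, 0, 0.002, 0, 0, 0, 0, 0, 0.002, 0, 0, 0, 0, 0, 0, 0, 0, 0, 0, 0, 0, 0, 0, 0],
)

```text
time_s: 7.48
position: [0.5164, -0.0764, 0.0889]
eef_rot: [3.13, 0.265, 0.001]
contact_force: [0.9, 0.4, -1.3]
width: 0.0362
finger_force: 24.8
```

Request:
servo_tool(
  targets=[0, 0, 0.002, 0, 0, 0, 0, 0, 0, 0, 0, 0, 0, 0, 0, 0, 0, 0],
)

```text
time_s: 7.73
position: [0.5165, -0.0764, 0.0882]
eef_rot: [3.13, 0.265, 0.001]
contact_force: [-0.9, -0.5, 2.9]
width: 0.0366
finger_force: 24.6
```

Request:
servo_tool(
  targets=[0, 0, 0, 0, 0, 0, 0, 0, 0, 0, 0, 0, 0, 0, 0, 0, 0, 0, 0, 0, 0, 0, 0, 0, 0, 0, 0, 0, 0, 0],
  jaw=0.1,
)

```text
time_s: 8.15
position: [0.5162, -0.0764, 0.0878]
eef_rot: [-3.13, -0.265, 0.0]
contact_force: [-0.5, -0.6, 0.6]
width: 0.0474
finger_force: 0.0
```

Request:
servo_tool(
  targets=[0, 0, -0.01, 0, 0, 0, 0, 0, -0.03, 0, 0, 0, 0, 0, -0.06, 0, 0, 0, 0, 0, -0.08, 0, 0, 0, 0, 0, -0.08, 0, 0, 0, 0, 0, 0, 0, 0, 0],
)

```text
time_s: 8.65
position: [0.5193, -0.0764, 0.1992]
eef_rot: [3.128, 0.265, 0.015]
contact_force: [2.1, -0.4, -0.0]
width: 0.0477
finger_force: 0.0
```

Request:
servo_tool(
  targets=[-0.05, 0, 0, 0, 0, 0, -0.07, 0, 0, 0, 0, 0, -0.05, 0, 0, 0, 0, 0, 0, 0, 0, 0, 0, 0, 0, 0, 0, 0, 0, 0, 0, 0, 0, 0, 0, 0, 0, 0, 0, 0, 0, 0],
  jaw=-1,
)

```text
time_s: 9.23
position: [0.4502, -0.0875, 0.1923]
eef_rot: [-3.13, -0.266, -0.002]
contact_force: [0.3, 0.2, -0.3]
width: 0.0094
finger_force: 0.0
```

```bash
python3 -c "
from h import *
go(.4507,-.0875,.088,-80.3)
p,d=grab_frame('side');q,e=grab_frame('top')
a=cv2.resize(p[170:240,280:380],(700,490),interpolation=cv2.INTER_CUBIC)
cv2.imwrite('pics/s2.png',a);cv2.imwrite('pics/t2.png',cv2.resize(q[150:250,235:345],(660,600),interpolation=cv2.INTER_CUBIC))"
```

```text
t 9.2333 pos [ 0.4502 -0.0875  0.1923] F [ 0.3  0.2 -0.3] w 0.0094 q [ 0.36  0.04 -0.27  2.03  0.01  1.07 -1.32]
shift now [1.000e-03 1.000e-04 2.609e-01] shift after turn [1.300e-03 2.000e-04 2.609e-01] turn [ 0.001 -0.01   0.   ]
```

View pics/s2.png

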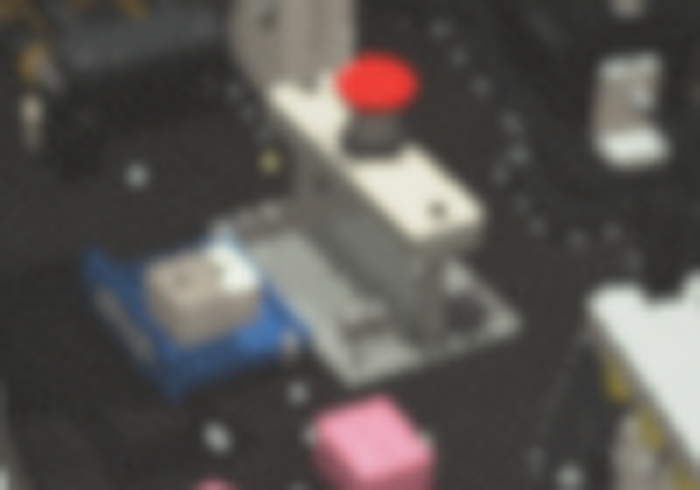

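View pics/t2.png

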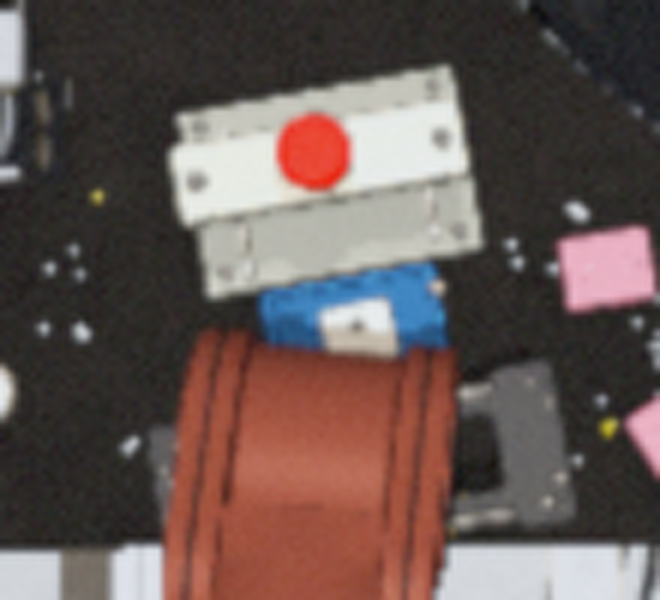

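The side view shows the block flat in the blue tray, at about (200,295) in the crop. The top view confirms it is centred left to right, with the bridge clear. Lowering in front of the panel for the first part of the push.

Request:
servo_tool(
  targets=[0, 0, 0.05, 0, 0, 0, 0, 0, 0.06, 0, 0, 0, 0, 0, 0.06, 0, 0, 0, 0, 0, 0.05, 0, 0, 0, 0, 0, 0.03, 0, 0, 0, 0, 0, 0.01, 0, 0, 0, 0, 0, 0, 0, 0, 0],
)

```text
time_s: 9.92
position: [0.4489, -0.0875, 0.0869]
eef_rot: [-3.129, -0.265, 0.003]
contact_force: [-0.4, 0.3, 0.8]
width: 0.0002
finger_force: 0.0
```

Request:
servo_tool(
  targets=[0.015, 0, 0, 0, 0, 0, 0.01, 0, 0, 0, 0, 0, 0.007, 0, 0, 0, 0, 0, 0.007, 0, 0, 0, 0, 0, 0.01, 0, 0, 0, 0, 0, 0.012, 0, 0, 0, 0, 0, 0.015, 0, 0, 0, 0, 0, 0.015, 0, 0, 0, 0, 0, 0.015, 0, 0, 0, 0, 0, 0.015, 0, 0, 0, 0, 0],
)

```text
time_s: 10.75
position: [0.4976, -0.0795, 0.0878]
eef_rot: [-3.13, -0.265, 0.0]
contact_force: [-1.6, -0.5, 1.9]
width: 0.0005
finger_force: 0.6
```

Request:
servo_tool(
  targets=[0.015, 0, 0, 0, 0, 0, 0.015, 0, 0, 0, 0, 0, 0.015, 0, 0, 0, 0, 0, 0.015, 0, 0, 0, 0, 0, 0.015, 0, 0, 0, 0, 0, 0.013, 0, 0, 0, 0, 0, 0.01, 0, 0, 0, 0, 0, 0.005, 0, 0, 0, 0, 0, 0, 0, 0, 0, 0, 0],
)

```text
time_s: 11.5
position: [0.5381, -0.0726, 0.0879]
eef_rot: [-3.13, -0.265, -0.001]
contact_force: [0.2, -0.2, -0.2]
width: 0.0009
finger_force: 0.0
```

```bash
python3 -c "
from h import *
u=np.array([.9857,.1685]);pl=np.array([.6113,-.0593])
s=ctrl.read_state();print('tcp in press x',(s['position'][:2]-pl)@u,'lat',np.cross(u,s['position'][:2]-pl))
go(.5,-.08,.0826,-80.3,20)"
```

```text
tcp in press x -0.07435816165451138 lat -0.0008082780231180899
t 11.5 pos [ 0.5381 -0.0726  0.0879] F [ 0.2 -0.2 -0.2] w 0.0009 q [ 0.28  0.34 -0.26  1.93  0.11  0.89 -1.44]
shift now [-0.0971  0.0021  0.0132] shift after turn [-0.0958  0.0021 -0.0208] turn [ 1.000e-03  3.485e+00 -3.000e-03]<string>:4: DeprecationWarning: Arrays of 2-dimensional vectors are deprecated. Use arrays of 3-dimensional vectors instead. (deprecated in NumPy 2.0)
```

Request:
servo_tool(
  targets=[-0.03, 0, 0, 0, 0, 0, -0.04, 0, 0, 0, 0, 0, -0.018, 0, 0, 0, 0, 0, 0, 0, 0, 0, 0.8, 0, 0, 0, 0, 0, 0.9, 0, 0, 0, 0, 0, 0.9, 0, 0, 0, 0, 0, 0.9, 0, -0.004, 0, 0.012, 0, 0, 0, 0, 0, 0, 0, 0, 0],
)

```text
time_s: 12.25
position: [0.5018, -0.0792, 0.0821]
eef_rot: [-3.055, -0.256, -0.535]
contact_force: [-0.4, -0.8, -0.0]
width: 0.0002
finger_force: 0.0
```

```bash
python3 -c "
from h import *
u=np.array([.9857,.1685]);pl=np.array([.6113,-.0593])
s=ctrl.read_state();print('tcp in press x',(s['position'][:2]-pl)@u)
t=pl-.075*u
go(*t,.0826,-80.3,20)"
```

```text
tcp in press x -0.11125224035476561
t 12.25 pos [ 0.5018 -0.0792  0.0821] F [-0.4 -0.8 -0. ] w 0.0002 q [ 0.44  0.15 -0.32  2.24 -0.12  0.44 -1.18]
shift now [ 0.0857 -0.003   0.0296] shift after turn [ 0.0856 -0.0028  0.0297] turn [ 0.003  0.022 -0.021]
```

Request:
servo_tool(
  targets=[0.015, 0, 0.005, 0, 0, 0, 0.01, 0, 0.0035, 0, 0, 0, 0.007, 0, 0.0024, 0, 0, 0, 0.007, 0, 0.0024, 0, 0, 0, 0.008, 0, 0.0028, 0, 0, 0, 0.008, 0, 0.0028, 0, 0, 0, 0.008, 0, 0.0028, 0, 0, 0, 0.008, 0, 0.0028, 0, 0, 0, 0.006, 0, 0.002, 0, 0, 0, 0, 0, 0, 0, 0, 0],
)

```text
time_s: 13.08
position: [0.5356, -0.0729, 0.0834]
eef_rot: [-3.054, -0.259, -0.54]
contact_force: [0.5, 0.9, -0.3]
width: 0.0003
finger_force: 0.1
```

Request:
servo_tool(
  targets=[0.004, 0, 0.0014, 0, 0, 0, 0.004, 0, 0.0014, 0, 0, 0, 0, 0, 0, 0, 0, 0],
)

```text
time_s: 13.33
position: [0.5375, -0.0727, 0.083]
eef_rot: [-3.055, -0.258, -0.536]
contact_force: [-7.8, -0.5, 5.6]
width: 0.0004
finger_force: 3.7
```

Request:
servo_tool(
  targets=[0.003, 0, 0.001, 0, 0, 0, 0.003, 0, 0.001, 0, 0, 0, 0, 0, 0, 0, 0, 0],
)

```text
time_s: 13.58
position: [0.5382, -0.0726, 0.0823]
eef_rot: [-3.055, -0.257, -0.531]
contact_force: [-17.1, -1.4, 11.8]
width: 0.0004
finger_force: 8.5
```

Request:
servo_tool(
  targets=[0.003, 0, 0.001, 0, 0, 0, 0, 0, 0, 0, 0, 0, 0, 0, 0, 0, 0, 0],
)

```text
time_s: 13.83
position: [0.5385, -0.0726, 0.0819]
eef_rot: [-3.056, -0.257, -0.528]
contact_force: [-21.8, -2.3, 14.4]
width: 0.0005
finger_force: 10.8
```

Request:
servo_tool(
  targets=[-0.02, 0, -0.007, 0, 0, 0, -0.04, 0, -0.014, 0, 0, 0, -0.04, 0, -0.014, 0, 0, 0, 0.0, 0, 0, 0, -0.9, 0, 0, 0, -0.04, 0, -0.9, 0, 0, 0, -0.08, 0, -0.9, 0, 0, 0, -0.08, 0, -0.8, 0, 0, 0, -0.08, 0, 0, 0, 0, 0, 0, 0, 0, 0, 0, 0, 0, 0, 0, 0],
)

```text
time_s: 14.67
position: [0.4901, -0.0811, 0.1958]
eef_rot: [3.129, 0.265, 0.008]
contact_force: [-0.3, -0.3, -2.0]
width: 0.0006
finger_force: 0.0
```

```bash
python3 -c "
from h import *
go(.6113,-.0593,.215,-80.3)
p,d=grab_frame('side');q,e=grab_frame('top')
H,S,V=cv2.split(cv2.cvtColor(q,cv2.COLOR_BGR2HSV))
for c in blobs(((H<6)|(H>174))&(S>170)&(V>120)):
    r=cv2.minAreaRect(c)
    if 250<r[0][0]<330 and r[0][1]<200: print(r,ray('top',[r[0]],.126))
for c in blobs((H>98)&(H<118)&(S>120),10):
    r=cv2.minAreaRect(c)
    if 250<r[0][0]<330 and 150<r[0][1]<240: print('blue',r,ray('top',cv2.boxPoints(r),.034)[:,:2].round(4).tolist())
a=cv2.resize(p[170:240,280:380],(700,490),interpolation=cv2.INTER_CUBIC)
cv2.imwrite('pics/s3.png',a)"
```

```text
t 14.6667 pos [ 0.4901 -0.0811  0.1958] F [-0.3 -0.3 -2. ] w 0.0006 q [ 0.34  0.11 -0.28  1.94  0.04  1.09 -1.36]
shift now [ 0.3081 -0.0027 -0.0464] shift after turn [ 0.3079 -0.0027 -0.0479] turn [ 0.014 -0.049 -0.004]
((287.0, 174.5), (11.0, 10.0), 90.0) [[ 0.61282162 -0.05933535  0.126     ]]
blue ((290.84759521484375, 186.62806701660156), (7.619776248931885, 28.049612045288086), 83.6598129272461) [[0.5918, -0.0191], [0.6014, -0.1079], [0.5772, -0.1106], [0.5676, -0.0219]]
```

View pics/s3.png

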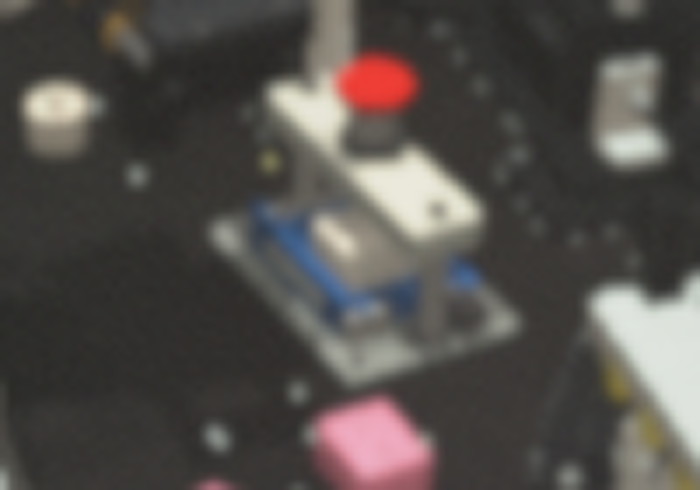

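The side view shows the drawer home under the bridge, with its front panel at about (315,270) in the crop and the block inside. The hard stop (over 17 N) and the front edge at −40 mm agree with that. Next, above the plunger.

Request:
servo_tool(
  targets=[0, 0, -0.025, 0, 0, 0, 0, 0, -0.023, 0, 0, 0, 0.06, 0, 0, 0, 0, 0, 0.08, 0, 0, 0, 0, 0, 0.08, 0, 0, 0, 0, 0, 0.06, 0, 0, 0, 0, 0, 0.028, -0.003, 0, 0, 0, 0, 0, 0, 0, 0, 0, 0, 0, 0, 0, 0, 0, 0],
)

```text
time_s: 15.52
position: [0.6096, -0.0591, 0.2128]
eef_rot: [-3.13, -0.265, 0.002]
contact_force: [0.3, -0.5, -0.6]
width: 0.0001
finger_force: 0.0
```

```bash
python3 -c "
from h import *
go(.612,-.0593,.178,-80.3)"
```

```text
t 15.5167 pos [ 0.6096 -0.0591  0.2128] F [ 0.3 -0.5 -0.6] w 0.0001 q [ 0.26  0.33 -0.29  1.65  0.1   1.18 -1.45]
shift now [0.0059 0.0017 0.0871] shift after turn [0.0058 0.0016 0.0871] turn [-0.006  0.009 -0.001]
```

Request:
servo_tool(
  targets=[0.005, 0, 0.02, 0, 0, 0, 0, 0, 0.015, 0, 0, 0, 0, 0, 0.01, 0, 0, 0, 0, 0, 0.01, 0, 0, 0, 0, 0, 0.01, 0, 0, 0, 0, 0, 0.01, 0, 0, 0, 0, 0, 0.007, 0, 0, 0, 0, 0, 0.005, 0, 0, 0, 0, 0, 0, 0, 0, 0],
)

```text
time_s: 16.27
position: [0.6111, -0.0593, 0.1785]
eef_rot: [3.13, 0.264, -0.001]
contact_force: [-5.1, -1.1, 8.0]
width: 0.001
finger_force: 4.2
```

Request:
servo_tool(
  targets=[0, 0, 0.005, 0, 0, 0, 0, 0, 0.003, 0, 0, 0, 0, 0, 0, 0, 0, 0],
)

```text
time_s: 16.52
position: [0.6113, -0.0593, 0.178]
eef_rot: [3.129, 0.264, 0.0]
contact_force: [-12.6, -0.6, 27.1]
width: 0.0004
finger_force: 13.5
```

27 N at z 0.178 means the plunger is at its stop. I hold it briefly, then lift away.

Request:
servo_tool(
  targets=[0, 0, 0, 0, 0, 0, 0, 0, 0, 0, 0, 0, 0, 0, 0, 0, 0, 0, 0, 0, -0.015, 0, 0, 0, 0, 0, -0.03, 0, 0, 0, 0, 0, -0.05, 0, 0, 0, 0, 0, -0.08, 0, 0, 0, -0.05, 0, -0.06, 0, 0, 0, -0.08, 0, 0, 0, 0, 0, -0.08, 0, 0, 0, 0, 0],
)

```text
time_s: 17.35
position: [0.5289, -0.0727, 0.2705]
eef_rot: [3.13, 0.266, 0.005]
contact_force: [-0.2, -0.9, -0.5]
width: 0.0005
finger_force: 0.0
```

Request:
servo_tool(
  targets=[-0.06, 0, 0, 0, 0, 0, 0, 0, 0, 0, 0, 0, 0, 0, 0, 0, 0, 0],
)

```text
time_s: 17.6
position: [0.5045, -0.0775, 0.2696]
eef_rot: [3.13, 0.263, 0.002]
contact_force: [0.1, -0.4, 0.1]
width: 0.0001
finger_force: 0.0
```

```bash
python3 -c "
from h import *
go(.612,-.0593,.178,-80.3)
p,d=grab_frame('side');q,e=grab_frame('top')
print(np.median(e[173:177,285:289]))
b=cv2.resize(p[170:240,280:380],(700,490),interpolation=cv2.INTER_CUBIC);cv2.imwrite('pics/s4.png',b)"
```

```text
t 17.6 pos [ 0.5045 -0.0775  0.2696] F [ 0.1 -0.4  0.1] w 0.0001 q [ 0.34  0.08 -0.29  1.82  0.02  1.25 -1.36]
shift now [ 2.723e-01 -1.000e-04  2.293e-01] shift after turn [0.2725 0.0005 0.229 ] turn [ 0.008 -0.01  -0.016]
1.4859636
```

View pics/s4.png

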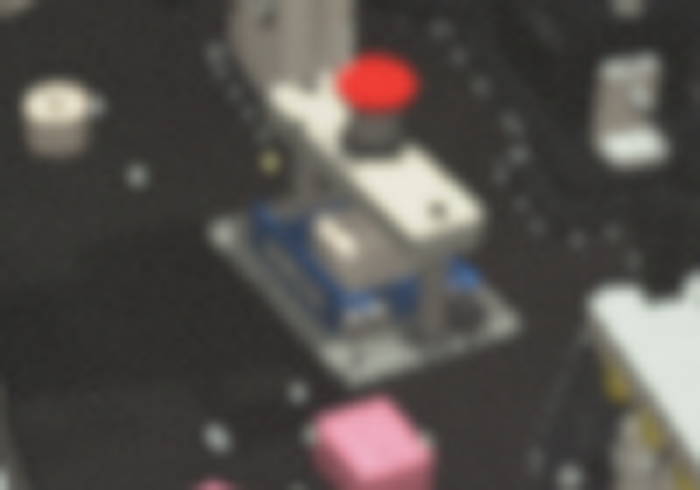

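The plunger head is back up at (375,80), the drawer is home, and the block sits in the tray under the bridge. Handing in.

```bash
python3 -c "
from workcell import ctrl
print(ctrl.close_job())"
```

```text
the job is handed in; nothing more can be done
None
```

The job is handed in at 17.6 s: the block lies flat in the tray, the drawer is home against its stop, and the plunger was pressed to its stop and has sprung back; the cover and puck were not touched, and the verdict was not shown.

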